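Tip the washed loaf tins mouth down to drain

ROBOT

A 7-joint arm with a two-finger parallel gripper is mounted at the origin on the work surface. World frame = base frame: x ahead of the robot, y to its left, z up, the work surface at z = 0. Lengths are in m, angles in rad, forces in N, time in s.
With the tool pointing down it reaches from about 0.35 to 0.775 m from the base axis. Payload 3.1 kg.
Tool frame: the origin (TCP) lies at the very end of the fingers, on their centre line; the grasp point (between the pads) lies 19 mm behind it; z points along the fingers, y is the direction in which the jaws open and shut (so a half turn about z gives the same grasp; the last joint's range is limited). The gripper opens to 85 mm and grips with 20 to 120 N. Pads are 22 mm wide; open, the fingers measure 114 mm over their backs; the gripper's body (76 mm by 85 mm) begins 54 mm behind the grasp point. The pads swing forward as they close: fully open they stand 13 mm farther back than shut.
Start: joints at [-1.313, 0.311, 0.014, 1.512, -0.004, 1.319, -0.027], TCP at [0.162, 0.525, 0.231] pointing down, gripper open.
Joint ranges: [-2.7, 2.7], [-0.3, 1.91], [-1.27, 1.3], [0.12, 2.57], [-1.44, 4.58], [0.2, 2.03], [-3.05, 3.05]. Speed limits (rad/s): [2.79, 2.79, 3.14, 3.14, 3.14, 3.14, 3.14].

INTERFACE

Orientations are given as a 3x3 rotation matrix whose columns are the frame's x, y, z axes.
In Python, from station import observe, grab_frame, job_done gives the robot as it stands.
- The arm moves only by the tool step_arm, never from a script. Its arguments are lists of equal length, an entry for each row: "offset": the shift along the world's x, y, z in mm, a list of three; "angular": the turn, a rotation vector about the world's x, y, z in degrees, a list of three; "fingers": the gripper command: -1 is fully open, 1 is shut, values between are in proportion. A call has 1 to 10 rows; each row is the pose to reach, as a shift and turn from the pose commanded when the call began; what a row does not reach only later rows make up. A row lasts 1/8 s, in which the tool goes at most 62.5 mm and 10.7 degrees, less where a joint would pass 70% of its speed; a pose out of reach is approached as far as the arm can. A call with a gripper value outside its range is refused whole. The fingers move at their own pace and stop on an object; "squeeze" is the grip in N (left out, the last holds). Time passes only in rows, so rows that repeat a pose let the fingers close. It gives the time, the measured TCP pose, the force and the opening at its end, in the units of the state.
- observe(): the state, without advancing time (a new reading comes with each control period).
- grab_frame(name): name is "side" or "top"; returns a dict with "color" (420x560x3 uint8, blue, green, red), "fovy" (degrees; the focal length in pixels is half the picture's height over the tangent of half this angle, whatever the lens; pixels are square), "cx", "cy" (the principal point, pixels), "k1" (the pictures are not rectified: a ray, as slopes to the right and down, at radius r is drawn at 1 + k1 r^2 times it, then the intrinsics apply), "R" (3x3) and "t" (3): a world point X has camera coordinates R X + t. Camera axes: x right, y down, z forward; pixel columns grow to the right and rows downward; lengths in m; the calibration is good to about 2 mm. A picture is of the moment at which its call begins. There is no depth.
- job_done(): hands the job in, once; it reports no verdict.
The state is a dict: "time": time; "qpos": joint angles; "joint_vel": joint speeds; "effort": joint torques, N m; "eef_pos": TCP position; "tcp_rot": TCP orientation; "ft_force": force on the tool from outside, world axes, zero at the start; "torque": the same for the moment, N m; "opening": opening from 0.0 (shut) to 1.0 (fully open).
Only numpy, scipy, OpenCV 4.12 (cv2) and the standard library are available. Lean on these libraries where they do the work, as an engineer would, in place of code of your own. Each camera call takes 0.05 s, during which the arm holds its last target. There are 200 camera calls.

TASK

The two washed loaf tins are standing on end on the draining mat. Push each one over so that it ends up lying mouth down, flat on the mat, to drain. Tip them with a push, do not lift them off the mat, and leave the soap bottle, the bowl and the jar where they are.

Things in the scene. Friction and masses are not known exactly. Their poses are not given: they have to be found in the camera images.
- large_tin_center (a point): The larger loaf tin, plain steel, a box 180 mm long, 100 wide, 80 deep, open on one 180 x 100 side (the mouth). At the start it stands 180 mm tall on a short end. Point: the middle of the box, half-way up. x axis: straight out of the mouth (level at the start, straight down when it lies mouth down); z: along its length, up at the start. The closed floor face is 40 mm to -x.
- small_tin_center (a point): The smaller loaf tin, plain steel, a box 140 mm long, 90 wide, 70 deep, open on one 140 x 90 side (the mouth). At the start it stands 140 mm tall on a short end. Point: the middle of the box, half-way up. x axis: straight out of the mouth (level at the start, straight down when it lies mouth down); z: along its length, up at the start. The closed floor face is 35 mm to -x.
- mat_center (a point): The fixed black rubber draining mat, 480 mm (its x axis) by 640 mm (its y axis), 4 mm thick, on the bench; this point is the middle of its top face.
- large_tin: The larger tin again, same axes, origin in the middle of the end it stands on. Plain steel outside, dark lining inside. Walls 3 mm, folded rims make it 114 mm wide at the mouth, about 0.45 kg. Mouth at the start: roughly away from the robot, up to 33 degrees off; it may be on the left or the right. A level push high on a face tips it rather than slides it; past about 30 degrees it falls by itself.
- small_tin: The smaller tin again, same axes, origin in the middle of the end it stands on. Plain steel outside, dark lining inside. Walls 3 mm, folded rims make it 104 mm wide at the mouth, about 0.32 kg. Mouth at the start: roughly towards the robot, up to 33 degrees off; it may be on the left or the right. A level push high on a face tips it rather than slides it; past about 30 degrees it falls by itself.
- soap_bottle: Grey plastic bottle, 68 mm across, 190 mm tall, on the bench to the right of the mat. Bystander. Origin at the centre of its underside.
- steel_bowl: Steel bowl, 120 mm across, 60 mm tall, on the bench to the left of the mat. Bystander. Origin at the centre of its underside.
- spice_jar: Glass jar with a steel lid, 72 mm across, 100 mm tall, on the bench to the right of the mat, farther out than the bottle. Bystander. Origin at the centre of its underside.
Things that resemble listed ones, but are neither listed nor needed, are in the scene too. Leave any blue or purple look-alike of the small_tin alone.

How it is judged:
At the end, for the whole second after the job is handed in: Both tins lie at rest with their mouth facing straight down (within 10 degrees), flat on the mat (not on top of one another or of anything else), with the middle of each tin at least 10 mm inside the mat's outline (angle between each of large_tin_center, small_tin_center's own x axis and vertical above 2.97 rad and height (world z) of large_tin_center below 0.055 m and x of large_tin_center in the frame of mat_center between -0.23 and 0.23 m and y of large_tin_center in the frame of mat_center between -0.31 and 0.31 m and linear speed of each of large_tin, small_tin below 0.02 m/s and angular speed of each of large_tin, small_tin below 0.1 rad/s and height (world z) of small_tin_center below 0.05 m and x of small_tin_center in the frame of mat_center between -0.23 and 0.23 m and y of small_tin_center in the frame of mat_center between -0.31 and 0.31 m); the robot touches nothing.
It fails at once if the soap bottle is moved more than 20 mm or knocked over (distance of soap_bottle from where it was at the start of the episode above 0.02 m or angle between soap_bottle's own z axis and vertical above 0.5 rad).
It fails at once if the steel bowl is moved more than 20 mm or knocked over (distance of steel_bowl from where it was at the start of the episode above 0.02 m or angle between steel_bowl's own z axis and vertical above 0.5 rad).
It fails at once if the jar is moved more than 20 mm or knocked over (distance of spice_jar from where it was at the start of the episode above 0.02 m or angle between spice_jar's own z axis and vertical above 0.5 rad).
It fails at once if the larger tin is lifted off the mat (its middle rises more than about 30 mm above its starting height) (height (world z) of large_tin_center above 0.125 m).
It fails at once if the smaller tin is lifted off the mat (its middle rises more than about 30 mm above its starting height) (height (world z) of small_tin_center above 0.105 m).
It also fails if it takes over 42 s, if anything falls off the work surface, if the arm or the gripper's body presses on something with over 40 N, if the wrist force passes 120 N, or if a joint passes its speed limit or range.

## Working session

There is one attempt and no reset: what is moved stays moved. The work goes in short steps, Python scripts to look and compute and a tool call to move; the robot and the scene stay as the last step left them, time stands still between calls to the robot, and variables do not carry over. Pictures are saved under pics/ and viewed, about 8 in all and at most 12, crops included, and the job is handed in when it is done.

Besides the shell and the picture viewer there is one more tool, called after ">>>" by a JSON object that holds its "method" and its "body". step_arm: Moves the arm, as the interface text tells. Its arguments: {"type":"object","properties":{"offset":{"type":"array"},"angular":{"type":"array"},"fingers":{"type":"array"},"squeeze":{"type":"number"}},"required":["offset","angular","fingers"]}

```bash
mkdir -p pics; cat > h.py <<'E'
import numpy as np, cv2
from station import observe, grab_frame, job_done
def K(f):
    h,w=f["color"].shape[:2]; F=h/2/np.tan(np.radians(f["fovy"])/2)
    return np.array([[F,0,f["cx"]],[0,F,f["cy"]],[0,0,1]]),np.array([f["k1"],0,0,0,0.])
def ray(f,uv):
    k,d=K(f); p=cv2.undistortPoints(np.array(uv,float).reshape(-1,1,2),k,d).reshape(-1,2)
    R=np.array(f["R"]);t=np.array(f["t"]); D=np.c_[p,np.ones(len(p))]@R
    return -R.T@t,D
def onz(f,uv,z):
    c,D=ray(f,uv); return c+D*((z-c[2])/D[:,2])[:,None]
def proj(f,X):
    k,d=K(f); return cv2.projectPoints(np.array(X,float).reshape(-1,1,3),cv2.Rodrigues(np.array(f["R"]))[0],np.array(f["t"],float),k,d)[0].reshape(-1,2)
E
python3 - <<'E'
from h import *
import pickle
for n in("top","side"):
    f=grab_frame(n); pickle.dump(f,open(n+"0.pkl","wb"))
    cv2.imwrite(f"pics/{n}0.png",cv2.resize(f["color"],(800,600)))
    c,D=ray(f,[[280,210]]);print(n,c,D,f["fovy"],f["k1"])
print(observe()["time"])
E
```

```text
top [ 0.18119405 -0.0160008   1.32020587] [[ 0.2063494   0.00955354 -0.97847854]] 54.93630629003308 -0.11569093139780556
side [-0.33508527 -0.77367303  1.18454612] [[ 0.47948247  0.52671331 -0.70218251]] 49.18560369346566 -0.12227974069532128
0.1
```

View pics/top0.png

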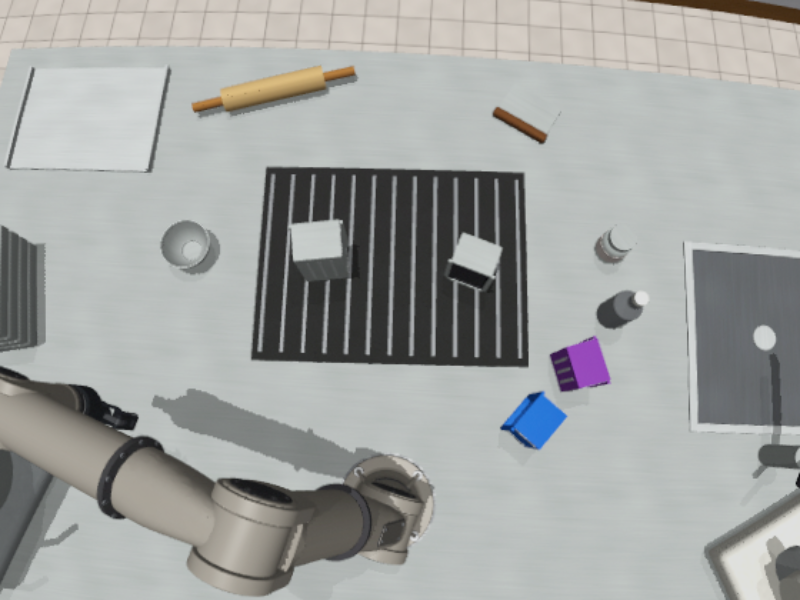

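View pics/side0.png

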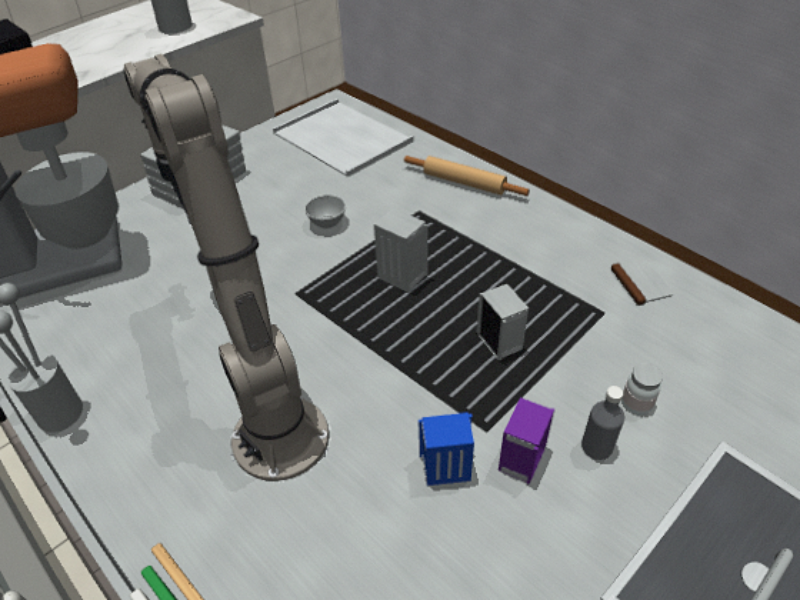

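The top view shows the large tin at about (320,250) with its mouth hidden on the far side. The small tin is at (475,260), with its dark mouth towards the robot. Both are plain steel and on the mat. The blue (535,420) and purple (580,365) tins are off the mat and are the look-alikes, so I'll leave them. An enlarged crop will confirm this.

```bash
python3 - <<'E'
from h import *
import pickle
f=pickle.load(open("top0.pkl","rb"))
s=np.array([.7,.7])
print("mat",onz(f,np.array([[266,168],[524,174],[528,365],[252,358]])*.7,.004).round(3).tolist())
a=f["color"][140:215,195:275]; b=f["color"][150:215,300:365]
cv2.imwrite("pics/crop.png",np.hstack([cv2.resize(a,(400,375),interpolation=cv2.INTER_CUBIC)[:325],cv2.resize(b,(325,325),interpolation=cv2.INTER_CUBIC)]))
E
```

```text
mat [[0.773, 0.349, 0.004], [0.795, -0.29, 0.004], [0.325, -0.305, 0.004], [0.302, 0.329, 0.004]]
```

View pics/crop.png

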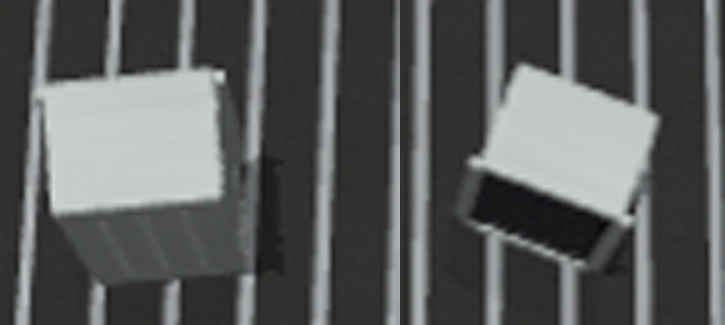

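The crop confirms both: the large tin's rim flare is on the far edge, so its ribbed floor faces the robot. The small tin's dark mouth is on the near edge. Measuring the top faces next.

```bash
python3 - <<'E'
from h import *
import pickle
f=pickle.load(open("top0.pkl","rb"))
L=np.array([[50,88],[216,74],[222,200],[55,214]])/5+[195,140]-.4
S=np.array([[120,66],[258,118],[227,215],[88,165]])/5+[300,150]-.4
for n,p,z in(("L",L,.184),("S",S,.144)):
    P=onz(f,p,z); w=P[[1,2]].mean(0)-P[[0,3]].mean(0); d=P[[0,1]].mean(0)-P[[2,3]].mean(0)
    print(n,P[:,:2].round(3).tolist(),"c",P.mean(0).round(3),"w",np.linalg.norm(w),np.degrees(np.arctan2(w[1],w[0])),"d",np.linalg.norm(d),np.degrees(np.arctan2(d[1],d[0])))
E
```

```text
L [[0.567, 0.229], [0.582, 0.13], [0.504, 0.12], [0.49, 0.218]] c [0.536 0.174 0.184] w 0.09880986026793502 -81.73841208536949 d 0.07806680979481664 7.690239919810793
S [[0.585, -0.129], [0.557, -0.214], [0.495, -0.197], [0.521, -0.112]] c [ 0.539 -0.163  0.144] w 0.08934588001380185 -107.51001925452228 d 0.06543410723542858 -15.301336269231355
```

Sizes match the tins. The large tin's centre is (0.536, 0.174) with its mouth at about +8°. The small tin's is (0.539, -0.163) with its mouth at about 163.5°. First I'll go behind the large tin.

>>> {"method": "step_arm", "body": {"offset": [[34,-46,0],[68,-92,0],[102,-137,0],[136,-182,0],[170,-227,0],[204,-272,0],[238,-318,0],[268,-365,0],[268,-365,0],[268,-365,0]], "angular": [[0,0,0],[0,0,0],[0,0,0],[0,0,0],[0,0,0],[0,0,0],[0,0,0],[0,0,0],[0,0,0],[0,0,0]], "fingers": [1,1,1,1,1,1,1,1,1,1]}}

```text
time: 1.35
eef_pos: [0.4298, 0.1609, 0.2309]
tcp_rot: [[-0.955, 0.295, -0.001], [0.295, 0.955, 0.0], [0.001, 0.0, -1.0]]
ft_force: [-0.3, 0.8, 0.3]
opening: -0.001
```

```bash
python3 -c "
from station import observe
o=observe();print({k:o[k] for k in('time','eef_pos','tcp_rot','opening','ft_force')})"
```

```text
{'time': 1.35, 'eef_pos': array([0.42980373, 0.16093714, 0.23088043]), 'tcp_rot': array([[-9.55383048e-01,  2.95366696e-01, -1.32140105e-03],
       [ 2.95366381e-01,  9.55383962e-01,  4.32382060e-04],
       [ 1.39015663e-03,  2.27930446e-05, -9.99999033e-01]]), 'opening': -0.0013029087993670352, 'ft_force': array([-0.34537738,  0.76405045,  0.25703749])}
```

>>> {"method": "step_arm", "body": {"offset": [[0,0,-30],[0,0,-60],[0,0,-83],[10,1,-83],[20,3,-83],[30,4,-83],[40,6,-83],[50,7,-83],[50,7,-83]], "angular": [[0,0,9],[0,0,18],[0,0,25],[0,0,25],[0,0,25],[0,0,25],[0,0,25],[0,0,25],[0,0,25]], "fingers": [1,1,1,1,1,1,1,1,1]}}

```text
time: 2.48
eef_pos: [0.4813, 0.1673, 0.1484]
tcp_rot: [[-0.991, -0.135, 0.001], [-0.135, 0.991, -0.0], [-0.001, -0.0, -1.0]]
ft_force: [-0.8, 0.7, 0.7]
opening: 0.002
```

>>> {"method": "step_arm", "body": {"offset": [[10,1,0],[20,3,0],[30,4,0],[40,6,0],[50,7,0],[60,8,0],[70,10,0],[80,11,0],[80,11,0]], "angular": [[0,0,0],[0,0,0],[0,0,0],[0,0,0],[0,0,0],[0,0,0],[0,0,0],[0,0,0],[0,0,0]], "fingers": [1,1,1,1,1,1,1,1,1]}}

```text
time: 3.6
eef_pos: [0.5613, 0.1783, 0.1481]
tcp_rot: [[-0.991, -0.136, 0.0], [-0.136, 0.991, -0.0], [-0.0, -0.0, -1.0]]
ft_force: [0.1, -0.1, 1.1]
opening: 0.003
```

```bash
python3 - <<'E'
from h import *
f=grab_frame("side"); cv2.imwrite("pics/s1.png",f["color"][100:320,180:460].repeat(2,0).repeat(2,1))
E
```

```text
(no output)
```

View pics/s1.png

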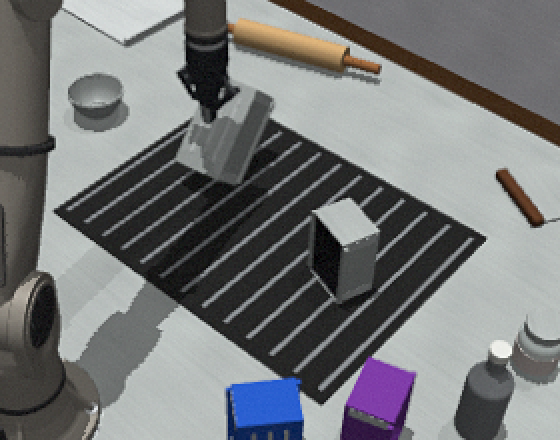

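The large tin is tilted well forward, at about (225,135) in the crop, and is still on its edge. I'll keep pushing, then back off.

>>> {"method": "step_arm", "body": {"offset": [[12,2,0],[24,3,0],[36,5,0],[36,5,0],[36,5,20],[20,3,60],[0,0,95],[0,0,100],[0,0,100]], "angular": [[0,0,0],[0,0,0],[0,0,0],[0,0,0],[0,0,0],[0,0,0],[0,0,0],[0,0,0],[0,0,0]], "fingers": [1,1,1,1,1,1,1,1,1]}}

```text
time: 4.78
eef_pos: [0.5604, 0.1785, 0.2482]
tcp_rot: [[-0.991, -0.136, 0.0], [-0.136, 0.991, 0.0], [-0.0, 0.0, -1.0]]
ft_force: [1.0, -0.4, 0.4]
opening: -0.003
```

```bash
python3 - <<'E'
from h import *
f=grab_frame("side"); cv2.imwrite("pics/s2.png",f["color"][100:320,180:460].repeat(2,0).repeat(2,1))
E
```

```text
(no output)
```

View pics/s2.png

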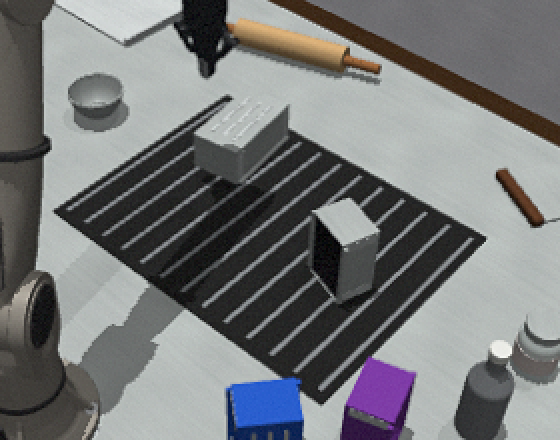

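The large tin now lies mouth down at about (240,140) in the crop. Next I'll go behind the small tin.

>>> {"method": "step_arm", "body": {"offset": [[10,-60,0],[20,-120,0],[30,-180,0],[40,-240,0],[50,-300,0],[64,-365,0],[64,-365,-45],[64,-365,-90],[64,-365,-134],[64,-365,-134]], "angular": [[0,0,-5],[0,0,-10],[0,0,-15],[0,0,-20],[0,0,-25],[0,0,-25],[0,0,-25],[0,0,-25],[0,0,-25],[0,0,-25]], "fingers": [1,1,1,1,1,1,1,1,1,1]}}

```text
time: 6.08
eef_pos: [0.6203, -0.1848, 0.108]
tcp_rot: [[-0.955, 0.296, -0.013], [0.296, 0.955, 0.004], [0.013, -0.0, -1.0]]
ft_force: [-0.3, 0.5, -0.6]
opening: 0.001
```

>>> {"method": "step_arm", "body": {"offset": [[-14,4,3],[-27,8,6],[-37,11,6],[-47,14,6],[-57,17,6],[-67,20,6],[-77,23,6],[-87,26,6],[-97,29,6],[-107,32,6]], "angular": [[0,0,0],[0,0,0],[0,0,0],[0,0,0],[0,0,0],[0,0,0],[0,0,0],[0,0,0],[0,0,0],[0,0,0]], "fingers": [1,1,1,1,1,1,1,1,1,1]}}

```text
time: 7.32
eef_pos: [0.5163, -0.1542, 0.12]
tcp_rot: [[-0.955, 0.295, -0.001], [0.295, 0.955, 0.0], [0.001, 0.0, -1.0]]
ft_force: [0.5, 1.1, -0.4]
opening: 0.003
```

>>> {"method": "step_arm", "body": {"offset": [[-10,3,0],[-18,5,0],[-18,5,10],[0,0,60],[20,-6,110],[40,-12,130],[40,-12,130],[40,-12,130],[40,-12,130]], "angular": [[0,0,0],[0,0,0],[0,0,0],[0,0,0],[0,0,0],[0,0,0],[0,0,0],[0,0,0],[0,0,0]], "fingers": [1,1,1,1,1,1,1,1,1]}}

```text
time: 8.45
eef_pos: [0.556, -0.166, 0.2489]
tcp_rot: [[-0.955, 0.295, -0.003], [0.295, 0.955, 0.001], [0.003, 0.0, -1.0]]
ft_force: [-0.3, -0.2, -1.8]
opening: 0.004
```

```bash
python3 - <<'E'
from h import *
f=grab_frame("side"); cv2.imwrite("pics/s3.png",f["color"][100:320,180:460].repeat(2,0).repeat(2,1))
f=grab_frame("top"); cv2.imwrite("pics/t3.png",f["color"][100:280,160:440].repeat(2,0).repeat(2,1))
E
```

```text
(no output)
```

View pics/s3.png

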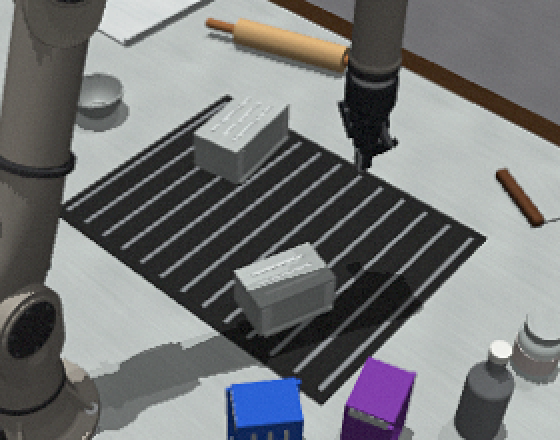

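View pics/t3.png

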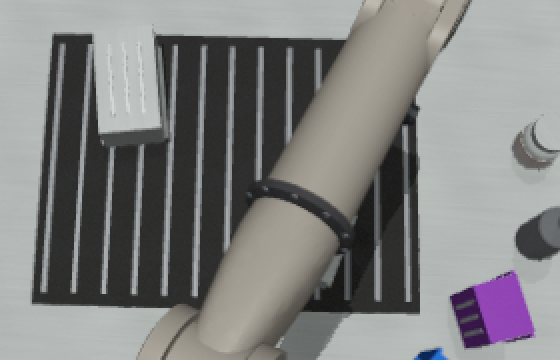

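Both tins look flat and mouth down. The arm hides the small tin from above, so I'll move it aside for a final measurement.

>>> {"method": "step_arm", "body": {"offset": [[0,50,20],[0,100,40],[0,150,60],[0,210,60],[0,210,60],[0,210,60]], "angular": [[0,0,0],[0,0,0],[0,0,0],[0,0,0],[0,0,0],[0,0,0]], "fingers": [1,1,1,1,1,1]}}

```text
time: 9.3
eef_pos: [0.5569, 0.0431, 0.3099]
tcp_rot: [[-0.956, 0.295, -0.001], [0.295, 0.956, -0.001], [0.001, -0.001, -1.0]]
ft_force: [-1.0, -1.4, -0.1]
opening: -0.003
```

```bash
python3 - <<'E'
from h import *
f=grab_frame("top"); cv2.imwrite("pics/t4.png",f["color"][90:290,160:440].repeat(2,0).repeat(2,1))
P=onz(f,np.array([[93,30],[157,25],[160,130],[100,133]])/2+[160,100],.084);print(P.round(3).tolist(),P.mean(0))
s=grab_frame("side")
P=onz(s,np.array([[235,275],[308,243],[334,270],[257,297]])/2+[180,100],.074);print(P.round(3).tolist(),P.mean(0))
E
```

```text
[[0.749, 0.259, 0.084], [0.764, 0.153, 0.084], [0.582, 0.133, 0.084], [0.571, 0.229, 0.084]] [0.66645815 0.1937793  0.084     ]
[[0.374, -0.073, 0.074], [0.511, -0.111, 0.074], [0.494, -0.181, 0.074], [0.365, -0.131, 0.074]] [ 0.4358758  -0.12391253  0.074     ]
```

View pics/t4.png

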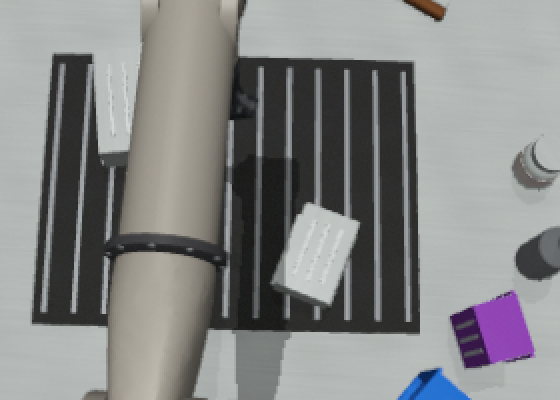

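```bash
python3 -c "
from station import job_done,observe
print(observe()['time'],job_done())"
```

```text
the job is handed in; nothing more can be done
9.4 None
```

I tipped both steel tins over with level pushes of the closed fingers, without lifting either, and handed the job in at 9.4 s. In the last pictures both lie floor up on the mat, and no check failed or disagreed.

| Tin | Centre in the last pictures (m) | Position on the mat |
|---|---|---|
| Large | about (0.67, 0.19) | about 0.12 m and 0.17 m from the mat's middle, limits 0.23 and 0.31 |
| Small | about (0.44, -0.12) | about 0.11 m and 0.15 m from the mat's middle, same limits |

- **Flatness:** I judged this from the views only. The tins' top faces, measured at their lying-flat heights, came out close to the right sizes; I did not measure the tilt angle.
- **Bystanders:** The bowl, bottle and jar show no visible movement, though I did not measure them. The arm never went near them or the blue and purple look-alikes.
- **Robot:** The arm ended touching nothing, raised at z = 0.31 m.

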